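# Lay the meter on its back against the bench stop

### The arm

A 6-joint arm with a two-finger parallel gripper is mounted at the origin on a cart in front of the work surface, level with it; the furniture and walls round the work are solid. World frame = base frame: x ahead of the robot, y to its left, z up, the work surface at z = 0. Lengths are in m, angles in rad, forces in N, time in s.
With the tool pointing down it reaches from about 0.35 to 0.85 m from the base axis. Payload 8.1 kg.
Tool frame: the origin (TCP) lies on the centre line of the jaws, within the pads' length; the fingertips stand 19 mm ahead of it and the grasp point (between the pads) is the TCP; z points along the fingers, y is the line along which they close (so a half turn about z gives the same grasp; the last joint's range is limited). The gripper opens to 93 mm and grips with 3 to 60 N. Pads are 15 mm wide; open, the fingers measure 128 mm over their backs; the gripper's body (75 mm by 188 mm) begins 65 mm behind the grasp point.
Start: joints at [-1.249, 0.13, 1.488, -0, 1.523, -0.085], TCP at [0.237, -0.551, 0.238] pointing down, gripper open.
Joint ranges: [-2.96, 2.96], [-0.89, 2.26], [0.02, 2.5], [-1.34, 4.48], [0, 2.73], [-2.66, 2.66]. Speed limits (rad/s): [2.39, 2.39, 2.79, 3.14, 3.14, 3.14].

### API

Orientations are given as a unit quaternion [w, x, y, z].
In Python, from station import r gives the robot as it stands.
- The arm moves only by the tool drive_tool, never from a script. Its argument "steps" is a list of rows, each a list of 2 entries, a list of its own where there are three numbers: the shift along the tool's x, y, z in m, then the turn about the tool's z in degrees. A call has 1 to 8 rows; each row shifts and turns the commanded pose from where the row before left it, along the tool's axes as they then stand; what a row does not reach is not made up. A row lasts 1/10 s, in which the tool goes at most 50 mm and 8.59 degrees, less where a joint would pass 70% of its speed; a pose out of reach is approached as far as the arm can. A call with a gripper value outside its range is refused whole. "gripper" is the finger opening in m, from 0 to 0.093, set as the call begins (left out, the last holds). The fingers move at their own pace and stop on an object; "squeeze" is the grip in N (left out, the last holds). Time passes only in rows, so rows that do not move let the fingers close. It gives the time, the measured TCP pose, the force, the opening and the grip force at its end, in the units of the state.
- r.state(): the state, without advancing time (a new reading comes with each control period).
- r.snapshot(name): name is "scene" or "top" or "wrist"; returns a dict with "img" (420x560x3 uint8, red, green, blue), "z_map" (420x560 float32, m along the optical axis (not along the pixel's ray), 0 where there is no reading), "intrinsics" (3x3 intrinsics, pixels), "rvec" (rotation vector, rad) and "tvec" (3), from world to camera coordinates, as OpenCV has them. Camera axes: x right, y down, z forward; pixel columns grow to the right and rows downward; lengths in m; the calibration is good to about 2 mm. A picture is of the moment at which its call begins.
- r.finish_job(): hands the job in; it is judged then, once.
The state is a dict: "time": time; "joint_pos": joint angles; "dq": joint speeds; "effort": joint torques, N m; "ee_pos": TCP position; "ee_rot": TCP orientation; "force": force on the tool from outside, world axes, zero at the start; "torque": the same for the moment, N m; "finger_gap": finger opening in m; "grip_force": force on a finger pad.
Only numpy, scipy, OpenCV 4.12 (cv2) and the standard library are available. Lean on these libraries where they do the work, as an engineer would, in place of code of your own. Each camera call takes 0.05 s, during which the arm holds its last target. There are 200 camera calls.

### The job

One multimeter was left standing on its long side in front of the aluminium stop strip. Push it over so that it lies flat on its back, dial up, then push it along the table until its long side is flush against the upright face of the strip, all of it within the strip's length. Only push it: do not lift it, do not tip it onto its face, and leave the other things undisturbed.

Things in the scene. Friction and masses are not known exactly. Their poses are not given: they have to be found in the camera images.
- stop: Plain aluminium angle strip fixed to the table, 320 mm long along its y axis; upright leg 26 mm high, 4 mm thick, a 4 mm thick flange running 26 mm further behind it. Origin: on the table at the middle of the upright's flat front face, which looks along the strip's -x (to the robot's side, where the meter is). Position and yaw vary.
- meter_center (a point): Centre of the multimeter's case, a loose 150 x 78 x 26 mm box, 0.2 to 0.4 kg. Axes: x along the length, y along the width, z out of the face (dial side). It starts standing on its long -y side, 78 mm high, y up, face (z) level, away from the stop and roughly towards the robot, back to the stop. Flat on its back: z up, +y long side towards the stop, centre 13 mm above the table.
- meter_edge (a point): Middle of the meter's lower back long edge, on the table from start to end (39 mm in -y and 13 mm in -z from the centre). Pushed on the face near the top, the meter tips about this edge, falling away from the push, and falls by itself once leant some 20 degrees; it does not slide.
- block_battery: Standing rectangular block battery, 18 x 26 x 48 mm high, loose bystander; origin at its underside's centre.
- glue: Small standing glue bottle with a pointed cap, 25 mm across, 74 mm high, loose bystander; origin at its underside's centre.
- tin: Low round tin with a lid, 49 mm across, 20 mm high, loose bystander behind the strip; origin at its underside's centre.
- cell: Round battery cell lying on its side, 50 mm long along its y axis, 15 mm thick, loose bystander behind the strip; origin under its middle, on the table.
- cleaner: Round black cup with brass wool, 65 mm across, 40 mm high, loose bystander; origin at its underside's centre.
- meter: The same multimeter, with origin at the centre of its back face (13 mm in -z from the centre) and the same axes. The dial stands 16 mm out of the face, 33 mm across, centred 13 mm in -x from the middle: the face is bare from 17 mm above the middle (in y) up to the top.
Mind the look-alikes: they are no part of the job. Leave any purple look-alike of the meter alone.

How it is judged:
On the way:
1. the meter lies on its back, dial up (angle between meter_center's own z axis and vertical below 0.15 rad), for 0.2 s.
At the end, for the whole second after the job is handed in: The meter lies flat on its back at rest (dial up, within 0.08 rad), its long side against the strip's front face (within 6 mm and 0.06 rad), its middle within 90 mm of the strip's middle along the strip, and it is not being touched (angle between meter_center's own z axis and vertical below 0.08 rad and x of meter_center in the frame of stop between -0.045 and -0.033 m and angle between the x axis of meter_center and the y axis of stop, either way round below 0.06 rad and y of meter_center in the frame of stop between -0.09 and 0.09 m and height (world z) of meter_center below 0.018 m and linear speed of meter below 0.01 m/s).
It fails at once if the meter is lifted off the table (height (world z) of meter_edge above 0.02 m).
It fails at once if the meter is tipped onto its face (angle between meter_center's own z axis and vertical above 2.1 rad).
It fails at once if a bystander (either battery, glue bottle, tin or cleaner cup) is moved by more than 15 mm (distance of any of block_battery, glue, tin, cell, cleaner from where it was at the start of the episode above 0.015 m).
It fails at once if a standing bystander is toppled (angle between any of block_battery, glue, tin, cleaner's own z axis and vertical above 0.5 rad).
It also fails if it takes over 61 s, if anything falls off the work surface, if the arm or the gripper's body presses on something with over 40 N, if the wrist force passes 120 N, or if a joint passes its speed limit or range.

## Working session

There is one attempt and no reset: what is moved stays moved. The work goes in short steps, Python scripts to look and compute and a tool call to move; the robot and the scene stay as the last step left them, time stands still between calls to the robot, and variables do not carry over. Pictures are saved under pics/ and viewed, at most 10 in all, crops included, and the job is handed in when it is done.

Besides the shell and the picture viewer there is one more tool, called after "Emit:" by a JSON object that holds its "name" and its "arguments", one argument or row to a line. drive_tool: Moves the arm, as the interface text tells. Its arguments: {"type":"object","properties":{"steps":{"type":"array"},"gripper":{"type":"number"},"squeeze":{"type":"number"}},"required":["steps"]}

```bash
mkdir -p pics; cat > h.py <<'E'
import numpy as np, cv2
from station import r
def pts(s):
    K=np.array(s["intrinsics"]);R,_=cv2.Rodrigues(np.array(s["rvec"],float));t=np.array(s["tvec"],float).ravel()
    z=s["z_map"];v,u=np.mgrid[:z.shape[0],:z.shape[1]]
    c=np.stack([(u-K[0,2])/K[0,0]*z,(v-K[1,2])/K[1,1]*z,z],-1)
    P=(c-t)@R; P[z==0]=np.nan
    return P
E
python3 - <<'E'
from h import *
for n in("top","scene"):
    s=r.snapshot(n); cv2.imwrite(f"pics/{n}0.png",s["img"][...,::-1]); np.savez(f"{n}0.npz",**s)
print(r.state())
E
```

```text
{'time': 0.1, 'joint_pos': array([-1.24936617e+00,  1.31137026e-01,  1.48915443e+00, -3.58412199e-05,
        1.52301395e+00, -8.53853297e-02]), 'dq': array([ 0.00179941,  0.00061631, -0.00304452, -0.00132954, -0.00021912,
       -0.00100116]), 'effort': array([ 2.34613704e-03, -5.61342359e+01, -4.93096411e+01,  7.71766459e-02,
        2.91069690e-02, -6.28233806e-05]), 'ee_pos': array([ 0.23727469, -0.55056126,  0.23667039]), 'ee_rot': array([-8.48309159e-04,  9.79383339e-01,  2.02008764e-01, -1.18611770e-04]), 'force': array([-0.49249322, -0.09942744,  0.40968712]), 'torque': array([-0.00632177,  0.05506009, -0.02117321]), 'grip_force': 0.0, 'finger_gap': 0.09300202684431277}
```

View pics/top0.png

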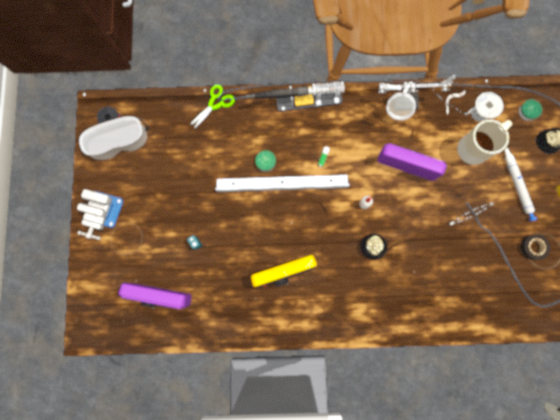

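View pics/scene0.png

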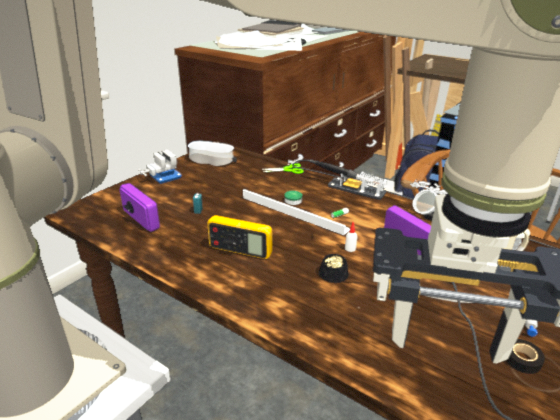

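Top view: the yellow meter stands at (284,271) with its dial towards the robot. The purple look-alikes are at (154,296) and (412,162). The white strip is at (282,183), the block battery at (194,242), the glue at (366,202), the cleaner at (374,246), the tin at (265,160) and the cell at (323,157). The yellow one fits the description.

```bash
cat > m.py <<'E'
from h import *
def meas(s,show=True):
    P=pts(s);hsv=cv2.cvtColor(s["img"],cv2.COLOR_RGB2HSV)
    y=cv2.inRange(hsv,(20,150,120),(34,255,255))
    n,l,st,c=cv2.connectedComponentsWithStats(y)
    i=1+np.argmax(st[1:,4]);return P,hsv,l==i
E
python3 - <<'E'
from m import *
for nm in("top","scene"):
    s=dict(np.load(nm+"0.npz")); P,hsv,m=meas(s)
    Q=P[m]; Q=Q[np.isfinite(Q[:,2])]
    print(nm,"meter n",len(Q),"zrange",np.percentile(Q[:,2],[2,50,98]))
    T=Q[Q[:,2]>0.07]
    (c,sz,a)=cv2.minAreaRect(T[:,:2].astype(np.float32)*1000); print("top rect",c,sz,a, "ends",cv2.boxPoints((c,sz,a)).round(0).tolist())
    if nm=="top":
        def at(u,v,k=14,lo=.012):
            p=P[v-k:v+k,u-k:u+k].reshape(-1,3);p=p[p[:,2]>lo];(c,sz,a)=cv2.minAreaRect(p[:,:2].astype(np.float32)*1000);return np.round(c),np.round(sz),np.percentile(p[:,2],95)
        for k,(u,v) in dict(batt=(194,242),glue=(366,202),clean=(374,246)).items(): print(k,at(u,v))
        # strip
        w=P[170:198,210:355].reshape(-1,3); w=w[(w[:,2]>.017)&(w[:,2]<.035)]
        (c,sz,a)=cv2.minAreaRect(w[:,:2].astype(np.float32)*1000);print("strip upright",len(w),c,sz,a,cv2.boxPoints((c,sz,a)).round(0).tolist())
        f=np.polyfit(w[:,1],w[:,0],1);print("fit x=a*y+b",f,np.std(w[:,0]-np.polyval(f,w[:,1])))
        x=cv2.resize(s["img"][140:300,170:400],None,fx=3.4,fy=3.4,interpolation=cv2.INTER_CUBIC);cv2.imwrite("pics/crop.png",x[...,::-1])
E
```

```text
top meter n 974 zrange [-1.70936780e-05  7.75664927e-02  8.20506068e-02]
top rect (474.3072204589844, -37.484771728515625) (29.321340560913086, 146.8149871826172) 16.596912384033203 ends [[439.0, 29.0], [481.0, -112.0], [509.0, -104.0], [467.0, 37.0]]
batt (array([550., 170.]), array([27., 18.]), np.float64(0.051220344890454114))
glue (array([ 633., -236.]), array([23., 22.]), np.float64(0.06853374626008518))
clean (array([ 529., -251.]), array([55., 60.]), np.float64(0.03856927001518832))
strip upright 323 (677.0166625976562, -39.22508239746094) (317.58380126953125, 5.471900939941406) 89.92213439941406 [[674.0, -198.0], [680.0, -198.0], [680.0, 120.0], [674.0, 120.0]]
fit x=a*y+b [-3.38801084e-04  6.76650475e-01] 0.0013702235375697407
scene meter n 710 zrange [-0.00140459  0.07456978  0.07825374]
top rect (473.20733642578125, -41.224639892578125) (30.036657333374023, 144.02532958984375) 17.686275482177734 ends [[437.0, 23.0], [481.0, -114.0], [509.0, -105.0], [466.0, 32.0]]
```

View pics/crop.png

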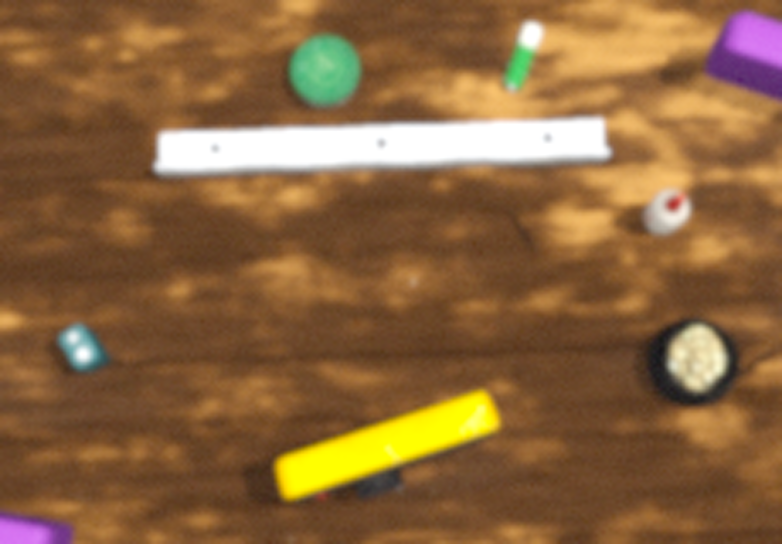

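Crop check: yellow meter standing at crop (388,445), its dial on the near side (380,483), strip in front of it; the choice stands. Plan: gripper open so two fingers straddle the dial, tool x along the meter's back normal (17°).

Emit:
{"name": "drive_tool", "arguments": {
  "steps": [
    [[0,0,0],6.3],
    [[0.026,-0.035,0],0],
    [[0.026,-0.035,0],0],
    [[0.026,-0.035,0],0],
    [[0.026,-0.035,0],0],
    [[0.026,-0.035,0],0],
    [[0.026,-0.035,0],0],
    [[0.026,-0.035,0],0]
  ],
  "gripper": 0.093
}}

```text
time: 0.9
ee_pos: [0.3398, -0.2617, 0.2373]
ee_rot: [-0.0, 0.989, 0.148, -0.0]
force: [0.2, 0.3, -0.3]
finger_gap: 0.0928
grip_force: 0.0
```

Emit:
{"name": "drive_tool", "arguments": {
  "steps": [
    [[0.024,-0.035,0],0],
    [[0.024,-0.035,0],0],
    [[0.024,-0.035,0],0],
    [[0.024,-0.035,0],0],
    [[0.015,-0.035,0],0],
    [[0,0,0],0],
    [[0,0,0],0]
  ]
}}

```text
time: 1.6
ee_pos: [0.3946, -0.0631, 0.2374]
ee_rot: [0.0, 0.989, 0.149, -0.0]
force: [0.2, -0.2, -0.6]
finger_gap: 0.0931
grip_force: 0.0
```

Emit:
{"name": "drive_tool", "arguments": {
  "steps": [
    [[0,0,0.04],0],
    [[0,0,0.04],0],
    [[0,0,0.04],0],
    [[0,0,0.035],0],
    [[0.02,0,0],0],
    [[0.02,0,0],0],
    [[0,0,0],0],
    [[0,0,0],0]
  ]
}}

```text
time: 2.4
ee_pos: [0.4325, -0.0531, 0.0824]
ee_rot: [-0.0, 0.989, 0.147, -0.001]
force: [0.4, 0.3, -0.1]
finger_gap: 0.0929
grip_force: 0.0
```

```bash
python3 - <<'E'
from h import *
s=r.snapshot("wrist");t=r.snapshot("scene")
cv2.imwrite("pics/a.png",np.hstack([s["img"],t["img"]])[...,::-1][::1,:][:, :])
cv2.imwrite("pics/a.png",cv2.resize(np.hstack([s["img"],t["img"]])[...,::-1],(800,300)))
E
```

```text
(no output)
```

View pics/a.png

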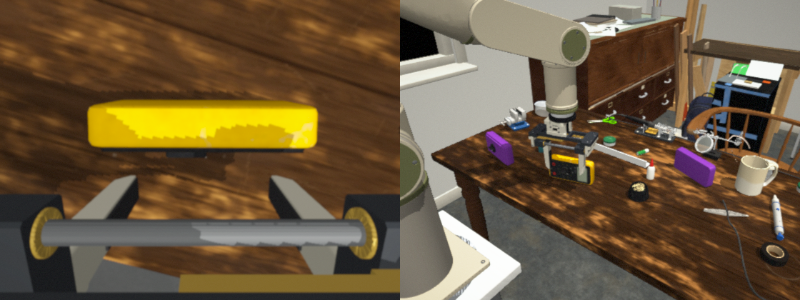

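Wrist view: the meter's face is parallel to the jaws and centred between them (yellow top at (203,125) of the half-size picture). Now tipping slowly.

Emit:
{"name": "drive_tool", "arguments": {
  "steps": [
    [[0.008,0,0],0],
    [[0.008,0,0],0],
    [[0.005,0,0],0],
    [[0.005,0,0],0],
    [[0.005,0,0],0],
    [[0.005,0,0],0]
  ]
}}

```text
time: 3.1
ee_pos: [0.4678, -0.0413, 0.0826]
ee_rot: [-0.0, 0.989, 0.148, -0.0]
force: [-1.0, -0.7, 0.5]
finger_gap: 0.0929
grip_force: 0.2
```

Emit:
{"name": "drive_tool", "arguments": {
  "steps": [
    [[0.005,0,0],0],
    [[0.005,0,0],0],
    [[0.005,0,0],0],
    [[0.005,0,0],0],
    [[0,0,0],0],
    [[0,0,0],0],
    [[0,0,0],0]
  ]
}}

```text
time: 3.8
ee_pos: [0.4864, -0.0356, 0.0825]
ee_rot: [-0.0, 0.989, 0.148, -0.0]
force: [-0.8, -0.5, -0.3]
finger_gap: 0.0928
grip_force: 0.0
```

```bash
python3 - <<'E'
from m import *
for n in("wrist","top"):
    s=r.snapshot(n);P,h,m=meas(s);Q=P[m];Q=Q[np.isfinite(Q[:,2])];print(n,len(Q),np.percentile(Q[:,2],[2,50,98]),cv2.minAreaRect(Q[:,:2].astype(np.float32)*1000))
    cv2.imwrite(f"pics/b{n}.png",s["img"][...,::-1])
E
```

```text
wrist 7618 [0.17186728 0.17563043 0.17864219] ((514.9136352539062, -52.66621398925781), (3.8281662464141846, 59.4864501953125), 16.806018829345703)
top 171 [0.01685532 0.02140497 0.02564176] ((896.9666137695312, -100.66976928710938), (25.728822708129883, 45.726871490478516), 2.760394334793091)
```

View pics/bwrist.png

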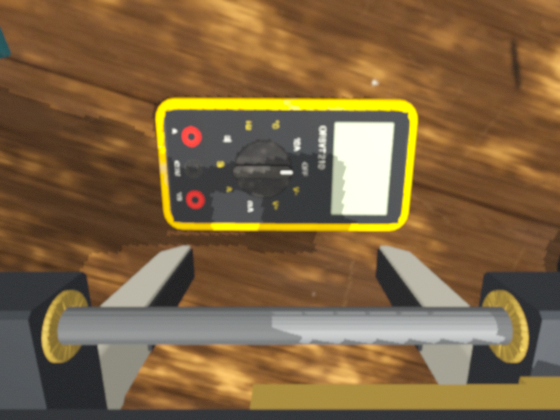

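The meter lies flat, dial up (wrist view, (285,165)), its near long edge at row 230. Next I measure its outline and the strip.

```bash
cat > w.py <<'E'
from h import *
s=r.snapshot("wrist");P=pts(s);b=np.zeros(P.shape[:2],bool);b[:240,:]=1
Q=P[b&(P[...,2]>.018)&(P[...,2]<.03)]
# split meter from strip by connected comps
m=(b&(P[...,2]>.018)&(P[...,2]<.032)).astype(np.uint8)
n,l,st,c=cv2.connectedComponentsWithStats(m)
for i in range(1,n):
    if st[i,4]>300:
        q=P[l==i];R=cv2.minAreaRect(q[:,:2].astype(np.float32)*1000);print(st[i,:4].tolist(),len(q),np.round(R[0],1),np.round(R[1],1),round(R[2],1),"z",q[:,2].mean().round(4),q[:,0].min().round(4),q[:,0].max().round(4))
print(r.state()["ee_pos"],r.state()["time"])
E
python3 w.py
```

```text
[156, 98, 261, 132] 30214 [529.  -24.5] [ 78.  150.7] 17.0 z 0.0281 0.4733 0.5846
[ 0.4864162  -0.03564662  0.0826386 ] 3.95
```

Emit:
{"name": "drive_tool", "arguments": {
  "steps": [
    [[-0.03,0,0],0],
    [[0,0,0.027],0],
    [[0,0,0.027],0],
    [[0,0,0],0],
    [[0,0,0],0]
  ]
}}

```text
time: 4.45
ee_pos: [0.4574, -0.0443, 0.0287]
ee_rot: [-0.0, 0.989, 0.148, -0.001]
force: [0.7, -0.3, 0.1]
finger_gap: 0.0932
grip_force: 0.0
```

Emit:
{"name": "drive_tool", "arguments": {
  "steps": [
    [[0.012,0,0],0],
    [[0.008,0,0],0],
    [[0.006,0,0],0],
    [[0.006,0,0],0],
    [[0.006,0,0],0],
    [[0.006,0,0],0],
    [[0.006,0,0],0]
  ]
}}

```text
time: 5.15
ee_pos: [0.5055, -0.0298, 0.0289]
ee_rot: [0.0, 0.989, 0.148, -0.001]
force: [-5.4, -1.5, 5.9]
finger_gap: 0.0932
grip_force: 2.8
```

Emit:
{"name": "drive_tool", "arguments": {
  "steps": [
    [[0.006,0,0],2],
    [[0.006,0,0],2],
    [[0.006,0,0],2],
    [[0.006,0,0],2],
    [[0.006,0,0],2],
    [[0.006,0,0],2],
    [[0.006,0,0],2],
    [[0.006,0,0],3]
  ]
}}

```text
time: 5.95
ee_pos: [0.5526, -0.0209, 0.0287]
ee_rot: [-0.0, 1.0, -0.0, -0.001]
force: [-4.2, 1.6, 2.9]
finger_gap: 0.0925
grip_force: 2.0
```

```bash
python3 w.py; python3 - <<'E'
from h import *
s=r.snapshot("wrist");cv2.imwrite("pics/c.png",s["img"][...,::-1])
E
```

```text
[106, 78, 357, 162] 50234 [606.1 -21.4] [ 69.5 148.7] 0.1 z 0.0283 0.5712 0.6408
[ 0.55368172 -0.02101755  0.0289095 ] 6.0
```

View pics/c.png

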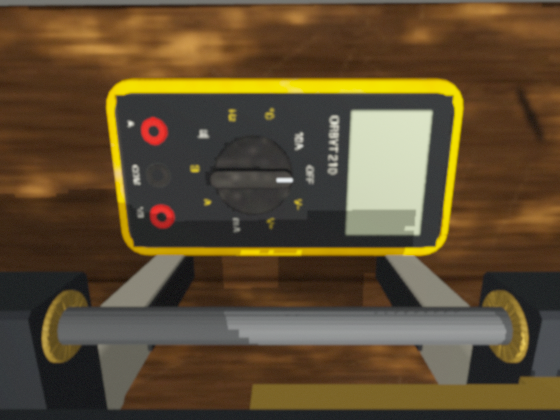

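The meter is flat and square with the strip, whose edge shows at row 5; the gap is about 33 mm. I push on, then creep to contact.

Emit:
{"name": "drive_tool", "arguments": {
  "steps": [
    [[0.006,0,0],0],
    [[0.006,0,0],0],
    [[0.006,0,0],0],
    [[0.005,0,0],0],
    [[0.002,0,0],0],
    [[0,0,0],0]
  ]
}}

```text
time: 6.65
ee_pos: [0.5784, -0.0215, 0.0288]
ee_rot: [0.0, 1.0, 0.0, 0.0]
force: [-0.1, 0.0, -0.6]
finger_gap: 0.0932
grip_force: 0.0
```

```bash
python3 - <<'E'
from h import *
s=r.snapshot("wrist");P=pts(s)
for u in (150,220,290,360,430):
    c=P[:150,u]; z=c[:,2]; row=np.where(z>.018)[0]
    g=np.where(z<.014)[0]
    if len(g): print(u,"gap rows",g.min(),g.max(),"x near/far",c[g.max()+1,:].round(4),c[max(g.min()-1,0)].round(4))
print(r.state()["ee_pos"],r.state()["force"])
E
```

```text
150 gap rows 0 77 x near/far [0.6663 0.0328 0.0222] [0.7003 0.0364 0.0035]
220 gap rows 0 77 x near/far [0.6664 0.0043 0.0212] [0.7004 0.0059 0.0035]
290 gap rows 0 77 x near/far [ 0.6666 -0.0246  0.0199] [ 0.7005 -0.0247  0.003 ]
360 gap rows 0 77 x near/far [ 0.6665 -0.0535  0.0207] [ 0.7002 -0.0552  0.0039]
430 gap rows 0 77 x near/far [ 0.6664 -0.0822  0.0216] [ 0.7007 -0.0863  0.0024]
[ 0.57837012 -0.02150468  0.02885616] [-0.43380402 -0.05392536  0.2572459 ]
```

Emit:
{"name": "drive_tool", "arguments": {
  "steps": [
    [[0.003,0,0],0],
    [[0.002,0,0],0],
    [[0.002,0,0],0],
    [[0.001,0,0],0],
    [[0.001,0,0],0]
  ]
}}

```text
time: 7.2
ee_pos: [0.5867, -0.0214, 0.0287]
ee_rot: [0.0, 1.0, 0.0, -0.0]
force: [-5.2, -0.5, 5.0]
finger_gap: 0.0931
grip_force: 2.6
```

Emit:
{"name": "drive_tool", "arguments": {
  "steps": [
    [[0.001,0,0],0],
    [[0.001,0,0],0]
  ]
}}

```text
time: 7.4
ee_pos: [0.5875, -0.0214, 0.0286]
ee_rot: [-0.0, 1.0, 0.0, -0.002]
force: [-15.7, 0.3, 12.4]
finger_gap: 0.0931
grip_force: 7.3
```

Force jumped to 16 N against 5 N sliding, so it touches the strip. I back off and check.

Emit:
{"name": "drive_tool", "arguments": {
  "steps": [
    [[0,0,0],0],
    [[-0.004,0,0],0],
    [[-0.03,0,0],0],
    [[-0.03,0,0],0],
    [[0,0,-0.04],0],
    [[0,0,-0.04],0],
    [[0,0,-0.04],0],
    [[0,0,0],0]
  ]
}}

```text
time: 8.2
ee_pos: [0.5295, -0.022, 0.156]
ee_rot: [0.001, 1.0, 0.0, 0.006]
force: [0.8, -0.6, 0.4]
finger_gap: 0.0933
grip_force: 0.0
```

```bash
python3 - <<'E'
from h import *
s=r.snapshot("wrist");P=pts(s);z=P[...,2]
cv2.imwrite("pics/d.png",s["img"][...,::-1])
h=cv2.cvtColor(s["img"],cv2.COLOR_RGB2HSV);y=(cv2.inRange(h,(20,150,100),(34,255,255))>0)&(z>.005)&(z<.035)
R=cv2.minAreaRect(P[y][:,:2].astype(np.float32)*1000);print("meter",R)
w=(z>.019)&(z<.032)&(P[...,0]>.672)&(h[...,1]<80)
q=P[w];print("strip",len(q),cv2.minAreaRect(q[:,:2].astype(np.float32)*1000) if len(q) else 0)
E
```

```text
meter ((636.1835327148438, -22.126068115234375), (150.21359252929688, 76.81706237792969), 89.9931869506836)
strip 3351 ((677.4234619140625, -42.149444580078125), (319.9967956542969, 4.621781349182129), 89.98159790039062)
```

View pics/d.png

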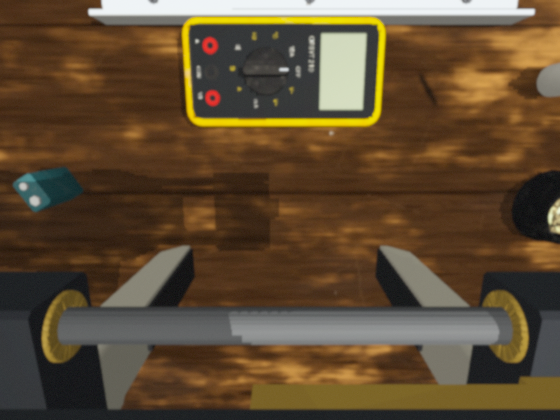

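The meter lies flat with its far side (row 18) at the strip. Its centre is about 39 mm in front of the strip's face, parallel to it, and 20 mm off its middle. Handing in.

```bash
python3 -c "
from station import r
print(r.finish_job())"
```

```text
the job is handed in; nothing more can be done
None
```

I tipped the yellow multimeter onto its back, dial up, and pushed it flush against the stop strip, about 20 mm off the strip's middle; nothing else was touched, and the job is handed in (no verdict was returned).

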